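# Fit the sprung spindle between the cups of the bench centres

### The arm

A 6-joint arm with a two-finger parallel gripper is mounted at the origin on the work surface. World frame = base frame: x ahead of the robot, y to its left, z up, the work surface at z = 0. Lengths are in m, angles in rad, forces in N, time in s.
With the tool pointing down it reaches from about 0.35 to 0.85 m from the base axis. Payload 8.1 kg.
Tool frame: the origin (TCP) lies at the centre of the arm's flange, where the gripper is bolted on; the fingertips stand 186 mm ahead of it and the grasp point (between the pads) lies 167 mm ahead of it; z points along the fingers, y is the line along which they close (so a half turn about z gives the same grasp; the last joint's range is limited). The gripper opens to 93 mm and grips with 3 to 60 N. Pads are 15 mm wide; open, the fingers measure 128 mm over their backs; the gripper's body (75 mm by 188 mm) begins 65 mm behind the grasp point.
Start: joints at [-1.312, 0.13, 1.488, -0, 1.523, -0.085], TCP at [0.202, -0.565, 0.405] pointing down, gripper open.
Joint ranges: [-2.96, 2.96], [-0.89, 2.26], [0.02, 2.5], [-1.34, 4.48], [0, 2.73], [-2.66, 2.66]. Speed limits (rad/s): [2.39, 2.39, 2.79, 3.14, 3.14, 3.14].

### API

Orientations are given as a rotation vector (axis times angle).
In Python, from plant import read_state, read_camera, camera_params, robot gives the robot as it stands.
- The arm moves only by the tool carry_out, never from a script. Its argument "targets" is a list of rows, each an object of numbers: "hand": the opening in per cent of the stroke, from 0 (shut) to 100 (fully open); "x", "y", "z": the shift along the tool's x, y, z in m; "ax", "ay", "az": the turn, a rotation vector about the tool's x, y, z in rad. In form: [{"hand": .., "x": .., "y": .., "z": .., "ax": .., "ay": .., "az": ..}, ...]. A call has 1 to 8 rows; each row is the pose to reach, as a shift and turn from the pose commanded when the call began, along the tool's axes at that moment; what a row does not reach only later rows make up. A row lasts 1/8 s, in which the tool goes at most 62.5 mm and 10.7 degrees, less where a joint would pass 70% of its speed; a pose out of reach is approached as far as the arm can. A call with a gripper value outside its range is refused whole. The fingers move at their own pace and stop on an object; "newtons" is the grip in N (left out, the last holds). Time passes only in rows, so rows that repeat a pose let the fingers close. It gives the time, the measured TCP pose, the force, the opening and the grip force at its end, in the units of the state.
- read_state(): the state, without advancing time (a new reading comes with each control period).
- read_camera(name): name is "side" or "top" or "wrist"; returns (picture, depth): 420x560x3 uint8, blue, green, red; 420x560 float32, m along the optical axis (not along the pixel's ray), 0 where there is no reading.
- camera_params(name): a dict with "fx", "fy", "cx", "cy" (pixels), "k1" (the pictures are not rectified: a ray, as slopes to the right and down, at radius r is drawn at 1 + k1 r^2 times it, then the intrinsics apply), "position" and "rotation" of the camera in the world. Camera axes: x right, y up, looking along -z (the intrinsics and any distortion apply to the point x, -y, -z); pixel columns grow to the right and rows downward; lengths in m; the calibration is good to about 2 mm. A picture is of the moment at which its call begins: read the wrist's pose just before it. camera_params takes no time and is no camera call; for the wrist camera it gives the pose at the moment of the call.
- robot.close_job(): hands the job in; it is judged then, once.
The state is a dict: "t": time; "q": joint angles; "dq": joint speeds; "joint_torque": joint torques, N m; "tool_pos": TCP position; "orientation": TCP orientation; "force": force on the tool from outside, world axes, zero at the start; "wrist_torque": the same for the moment, N m; "opening": finger opening in m; "gripper_force": force on a finger pad.
Only numpy, scipy, OpenCV 4.12 (cv2) and the standard library are available. Lean on these libraries where they do the work, as an engineer would, in place of code of your own. Each camera call takes 0.05 s, during which the arm holds its last target. There are 200 camera calls.

### The job

Take the spring-loaded test spindle from its V rest and fit it between the two cups of the bench centres: its sprung plunger tip in the cup of the head with the black knob, pushed in so that the spindle shortens and its plain tip can be brought in front of the other cup and let out into it. Push with feeling and do not ram the plunger down to its stop or jam the spindle against the cups. Leave the spindle held level by its own spring alone, both tips fully seated, and leave the hub, the collar and the spray can where they stand.

Things in the scene. Friction and masses are not known exactly. Their poses are not given: they have to be found in the camera images.
- stand: Bench centres, fixed: grey bed 320 (x) x 90 x 12 mm. Origin: centre of its underside on the bench; x from the head with the black knob (-x) to the head with the round disc on its back (+x); z up. A dark slide on it, top at z = 22, carries both heads as one piece, locked anywhere within +-16 mm along x of its middle: this place is NOT reported and differs each time; it does not yield.
- axis_mid (a point): Fixed on the bed at x = 0, y = 0, z = 75 mm of the stand: the cups' level axis passes here along the stand's x. With the slide in its middle the heads (34 x 40 mm blocks, tops at z = 95, inner faces at x = -95 and +95) each hold a steel cup 28 mm across and 20 mm long on the inner face. Black knob (30 mm across) and disc (60 mm across) sit on the outer faces.
- knob_mouth (a point): Mouth centre of the knob head's cup if the slide were in its middle (stand x = -75, true place up to 16 mm off along x). Each cup: straight bore 20 mm wide, 7.6 mm deep, then a shallow 120 degree cone as seat; fully home, the plunger's ball tip ends 12.5 mm inside the mouth (ball centre 6.5 mm), the flat plain tip 9.9 mm. Never load a cup with over 22 N.
- plain_mouth (a point): Mouth centre of the other cup (head with the disc), likewise if the slide were in its middle (stand x = +75); the two mouths are always 150 mm apart, face each other and shift together. This cup takes the spindle's plain tip.
- spindle: Loose steel spindle, 0.2 to 0.45 kg, 178 mm long when free, lying level in the V rest. Origin: on its axis, middle of its barrel (110 mm long, 24 mm thick); x along the axis from plunger end (-x) to plain end (+x). Grip it between two collars 32 mm across, 6 mm thick, inner faces at x = -17 and +17 mm.
- sprung_end (a point): On the axis at the barrel's plunger end (spindle x = -55). A 30 mm flange, 5 mm thick, rings this end only. Plunger 12 mm thick, tip ends at x = -93 when free (ball centre -87); hard stop after 22 mm. Spring gives from 2.5 N, +0.5 N per mm: 10 N at 15 mm, 13.5 N just before the stop. Home in its cup, it must go in over 16 mm for the plain tip to pass the other mouth; when fitted it stays 5.5 mm in.
- plain_end (a point): On the axis inside the plain tip (spindle x = +79): a fixed rod 12 mm thick, 30 mm long out of the barrel, with a flat end (1.5 mm chamfer) 6 mm further, at x = +85.
- rest: V rest of dark steel, fixed: foot 120 (x) x 60 x 12 mm, two upright V supports 8 mm thick at x = -42 and +42 mm, tops at z = 63 mm. Origin: centre of the underside; x along the spindle lying in it, whose axis is at z = 60 mm.
- hub: Bystander, leave alone: loose flanged steel hub standing upright, flange 84 mm in diameter, 95 mm tall, origin at the centre of its underside.
- collar: Bystander, leave alone: loose aluminium ring lying flat, 80 mm outside, 66 mm inside, 30 mm tall, origin at the centre of its underside.
- spray: Bystander, leave alone: loose white spray can with green band, 52 mm in diameter, 150 mm tall, origin at the centre of its underside.

How it is judged:
On the way, in this order (a step that is already met when the one before it is completed fails the run):
1. the spindle is lifted out of the V rest (height (world z) of spindle above 0.075 m and contact force between spindle and rest below 0.1 N), for 0.1 s.
2. the plunger is pushed in against the knob head's cup (more than 9 N) (contact force between spindle and stand above 9 N and x of sprung_end in the frame of stand between -0.095 and -0.035 m and y of sprung_end in the frame of stand between -0.02 and 0.02 m and z of sprung_end in the frame of stand between 0.055 and 0.105 m), for 0.05 s.
At the end, for the whole second after the job is handed in: the spindle hangs at rest between the two cups, touched by nothing else, plunger end at the knob head, both ends of it within 4 mm sideways and in height of the cups' axis, and its spring presses it against the cups (x of sprung_end in the frame of stand below -0.035 m and y of sprung_end in the frame of stand between -0.004 and 0.004 m and z of sprung_end in the frame of stand between 0.071 and 0.079 m and x of plain_end in the frame of stand above 0.055 m and y of plain_end in the frame of stand between -0.004 and 0.004 m and z of plain_end in the frame of stand between 0.071 and 0.079 m and contact force between spindle and stand above 2 N and contact force between spindle and the fingers below 0.1 N and linear speed of spindle below 0.02 m/s).
It fails at once if a cup is loaded with more than 22 N by the spindle (plunger rammed to its stop or spindle jammed) (contact force between spindle and stand above 22 N).
It fails at once if a bystander is moved by more than 20 mm (distance of any of hub, collar, spray from where it was at the start of the episode above 0.02 m).
It also fails if it takes over 51 s, if anything falls off the work surface, if the arm or the gripper's body presses on something with over 40 N, if the wrist force passes 120 N, or if a joint passes its speed limit or range.

## Working session

There is one attempt and no reset: what is moved stays moved. The work goes in short steps, Python scripts to look and compute and a tool call to move; the robot and the scene stay as the last step left them, time stands still between calls to the robot, and variables do not carry over. Pictures are saved under pics/ and viewed, at most 12 in all, crops included, and the job is handed in when it is done.

Besides the shell and the picture viewer there is one more tool, called after "Call:" as a command line: name --argument value ..., lists and objects as JSON in quotes. carry_out: Moves the arm, as the interface text tells. Its arguments: {"type":"object","properties":{"targets":{"type":"array","items":{"type":"object","properties":{"hand":{"type":"number"},"x":{"type":"number"},"y":{"type":"number"},"z":{"type":"number"},"ax":{"type":"number"},"ay":{"type":"number"},"az":{"type":"number"}}}},"newtons":{"type":"number"}},"required":["targets"]}

```bash
mkdir -p pics; ls
cat > h.py <<'E'
import numpy as np, cv2
from scipy.spatial.transform import Rotation as R
from plant import read_state, read_camera, camera_params, robot
def cloud(name,d,p):
    h,w=d.shape; u,v=np.meshgrid(np.arange(w),np.arange(h))
    a=(u-p['cx'])/p['fx']; b=(v-p['cy'])/p['fy']
    x,y=a.copy(),b.copy()
    for _ in range(8):
        s=1+p['k1']*(x*x+y*y); x=a/s; y=b/s
    c=np.stack([x*d,-y*d,-d],-1)
    Rm=np.array(p['rotation']); 
    if Rm.shape!=(3,3): Rm=R.from_rotvec(Rm).as_matrix()
    return c@Rm.T+np.array(p['position'])
def shot(name,fn=None):
    p=camera_params(name); im,d=read_camera(name)
    if fn: cv2.imwrite('pics/'+fn,im)
    return im,d,cloud(name,d,p),p
E
python3 - <<'E'
from h import *
for n in ('top','side'):
    im,d,c,p=shot(n,n+'0.png'); np.savez(n+'0.npz',im=im,d=d,c=c); print(n,p)
print(read_state())
E
```

```text
pics
top {'fx': 407.02845433640294, 'fy': 407.02845433640294, 'cx': 278.6513319293029, 'cy': 203.60155688411686, 'k1': -0.07815289492673855, 'position': array([ 0.42120093, -0.00702174,  1.19211792]), 'rotation': array([ 0.10210204, -0.08916841, -1.54433597])}
side {'fx': 379.27445954120975, 'fy': 379.27445954120975, 'cx': 275.68895123065704, 'cy': 209.72217530377438, 'k1': -0.021225233361534365, 'position': array([0.45572888, 0.88336592, 0.58741253]), 'rotation': array([ 0.07497997, -1.49994672, -2.61889276])}
{'t': 0.1, 'q': array([-1.31236711e+00,  1.31111116e-01,  1.48914138e+00,  1.33211413e-05,
        1.52298269e+00, -8.53991254e-02]), 'dq': array([ 6.68169567e-04, -2.86840962e-03, -1.59452137e-03, -9.73978639e-05,
       -1.24930747e-03,  4.97863671e-04]), 'joint_torque': array([ 1.59569096e-03, -5.61347151e+01, -4.93091798e+01,  7.70515529e-02,
        2.92655913e-02, -5.73272791e-05]), 'tool_pos': array([ 0.20223094, -0.56468758,  0.4037928 ]), 'orientation': array([-3.09366958e+00, -5.37146771e-01,  2.02009770e-04]), 'force': array([0.43609191, 0.19681698, 0.08044256]), 'wrist_torque': array([0.03881342, 0.00324808, 0.01858748]), 'gripper_force': 0.0, 'opening': 0.09321501167329968}
```

```bash
python3 -c "
import cv2,numpy as np
a=cv2.imread('pics/top0.png');b=cv2.imread('pics/side0.png')
cv2.imwrite('pics/both.png',cv2.resize(np.vstack([a,b]),None,fx=.71,fy=.71))"
```

```text
(no output)
```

View pics/top0.png

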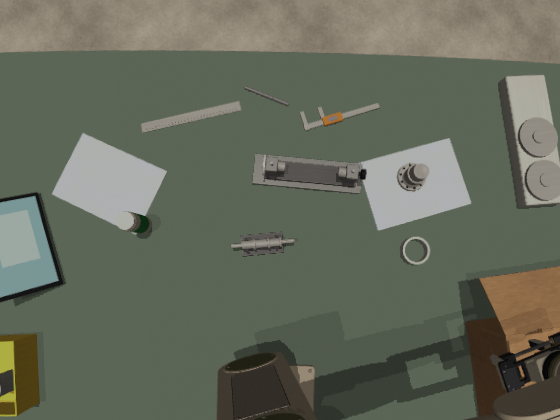

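View pics/side0.png

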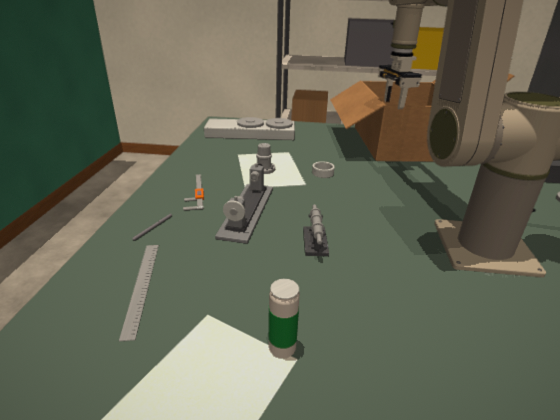

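The top view shows the stand centred near (308,173) with the black knob at (364,174) on the right (-y). The rest and spindle are at (263,243), the spray can at (135,222), the hub at (413,176) and the collar at (416,250). Next I get coarse coordinates and a crop.

Run:
```python
from h import *
z=np.load('top0.npz'); c=z['c']; im=z['im']
for n,u,v in [('discend',256,172),('knob',364,174),('sp',263,243),('spL',234,245),('spR',293,241),('bench',300,270),('hub',413,176)]:
    print(n,c[v,u].round(3))
def rect(lo,hi,box):
    u0,u1,v0,v1=box; m=np.zeros(im.shape[:2],np.uint8)
    m[v0:v1,u0:u1]=((c[...,2]>lo)&(c[...,2]<hi))[v0:v1,u0:u1]
    P=c[m>0][:,:2]; r=cv2.minAreaRect(P.astype(np.float32)*1000); return r,len(P)
print('bed',rect(.006,.13,(240,372,140,200)))
print('sp',rect(.045,.09,(225,300,225,262)))
print('rest',rect(.006,.09,(225,300,225,262)))
a=cv2.resize(im[225:262,222:305],None,fx=7,fy=7,interpolation=cv2.INTER_CUBIC)
b=cv2.resize(im[145:205,245:375],None,fx=4.47,fy=4.47,interpolation=cv2.INTER_CUBIC)[:,:a.shape[1]]
cv2.imwrite('pics/crop.png',np.vstack([a,b]))
```

```text
discend [0.658 0.074 0.015]
knob [ 0.644 -0.23   0.09 ]
sp [0.449 0.044 0.074]
spL [0.441 0.124 0.067]
spR [ 0.456 -0.038  0.069]
bench [ 0.375 -0.062  0.003]
hub [ 0.645 -0.371  0.076]
bed (((678.4957885742188, -76.46435546875), (168.25173950195312, 382.4530334472656), 3.321857452392578), 3318)
sp (((449.636962890625, 45.912010192871094), (36.89222717285156, 175.3231201171875), 6.996342658996582), 500)
rest (((450.58734130859375, 56.29301071166992), (82.63066864013672, 203.42430114746094), 6.221287727355957), 971)
```

View pics/crop.png

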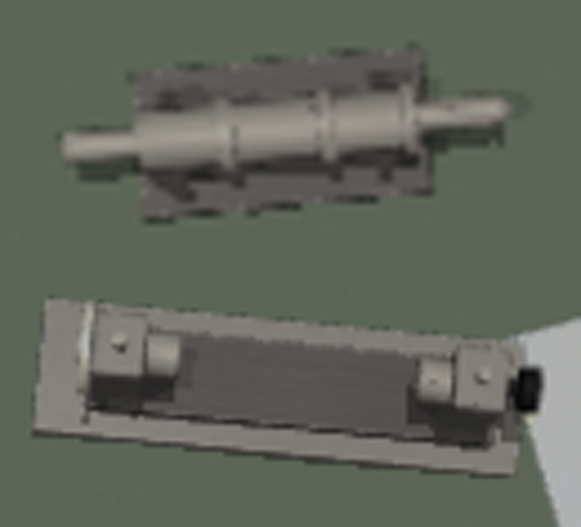

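The crop shows the spindle's flange and plunger on the right, the same side (-y) as the black knob, so no half turn is needed. I'll work out the move to above the rest.

```bash
cat >> h.py <<'E'
def plan(pos,ydeg):
    "tool-frame shift and turn from the measured pose to TCP pos, pointing down, tool y at world angle ydeg"
    s=read_state(); T=R.from_rotvec(s['orientation']); a=np.radians(ydeg)
    y=np.array([np.cos(a),np.sin(a),0]); z=np.array([0,0,-1.]); x=np.cross(y,z)
    G=R.from_matrix(np.stack([x,y,z],1))
    print('t',round(s['t'],2),'tcp',s['tool_pos'].round(4),'shift',T.inv().apply(np.array(pos)-s['tool_pos']).round(4),'turn',(T.inv()*G).as_rotvec().round(4),
     'F',s['force'].round(2),'M',s['wrist_torque'].round(2),'open',round(s['opening'],4),'grip',round(s['gripper_force'],1))
E
python3 - <<'E'
from h import *
s=read_state(); p=camera_params('wrist'); T=R.from_rotvec(s['orientation'])
print(T.as_matrix().round(3)); print('cam in tool',T.inv().apply(p['position']-s['tool_pos']), (T.inv()*R.from_rotvec(p['rotation'])).as_matrix().round(3),p['fx'])
plan([.45,.045,.405],6.5)
E
```

```text
[[ 0.941  0.337 -0.   ]
 [ 0.337 -0.941  0.002]
 [ 0.    -0.002 -1.   ]]
cam in tool [0.08356532 0.00109557 0.01888782] [[-0.001  0.955  0.298]
 [ 1.     0.     0.001]
 [ 0.001  0.298 -0.955]] 352.4372009853848
t 0.1 tcp [ 0.2022 -0.5647  0.4038] shift [ 4.388e-01 -4.905e-01 -3.000e-04] turn [-1.3000e-03 -1.2000e-03 -1.3404e+00] F [0.44 0.2  0.08] M [0.04 0.   0.02] open 0.0932 grip 0.0
```

Call:
carry_out --targets '[{"x": 0.05, "y": -0.037, "z": 0, "az": -0.15, "hand": 100}, {"x": 0.1, "y": -0.074, "z": 0, "az": -0.3}, {"x": 0.14, "y": -0.115, "z": 0, "az": -0.45}, {"x": 0.18, "y": -0.157, "z": 0, "az": -0.6}, {"x": 0.215, "y": -0.202, "z": 0, "az": -0.75}, {"x": 0.25, "y": -0.247, "z": 0, "az": -0.9}, {"x": 0.285, "y": -0.293, "z": 0, "az": -1.05}, {"x": 0.32, "y": -0.34, "z": 0, "az": -1.2}]'

```text
schema error: expected keys hand, x, y, z, ax, ay, az
```

Run:
```python
from h import *
plan([.45,.045,.405],6.5)
```

```text
t 0.1 tcp [ 0.2022 -0.5647  0.4038] shift [ 4.388e-01 -4.905e-01 -3.000e-04] turn [-1.3000e-03 -1.2000e-03 -1.3404e+00] F [0.44 0.2  0.08] M [0.04 0.   0.02] open 0.0932 grip 0.0
```

Call:
carry_out --targets '[{"x": 0.05, "y": -0.037, "z": 0, "ax": 0, "ay": 0, "az": -0.15, "hand": 100}, {"x": 0.1, "y": -0.074, "z": 0, "ax": 0, "ay": 0, "az": -0.3, "hand": 100}, {"x": 0.14, "y": -0.115, "z": 0, "ax": 0, "ay": 0, "az": -0.45, "hand": 100}, {"x": 0.18, "y": -0.157, "z": 0, "ax": 0, "ay": 0, "az": -0.6, "hand": 100}, {"x": 0.215, "y": -0.202, "z": 0, "ax": 0, "ay": 0, "az": -0.75, "hand": 100}, {"x": 0.25, "y": -0.247, "z": 0, "ax": 0, "ay": 0, "az": -0.9, "hand": 100}, {"x": 0.285, "y": -0.293, "z": 0, "ax": 0, "ay": 0, "az": -1.05, "hand": 100}, {"x": 0.32, "y": -0.34, "z": 0, "ax": 0, "ay": 0, "az": -1.2, "hand": 100}]'

```text
t: 1.1
tool_pos: [0.389, -0.1351, 0.4045]
orientation: [2.246, 2.196, 0.0]
force: [1.0, -0.4, -0.8]
opening: 0.0933
gripper_force: 0.0
```

Run:
```python
from h import *
plan([.45,.045,.405],6.5)
```

```text
t 1.1 tcp [ 0.389  -0.1351  0.4045] shift [ 0.1814  0.057  -0.0005] turn [ 1.000e-04 -0.000e+00 -1.359e-01] F [ 1.04 -0.41 -0.78] M [-0.   -0.14  0.04] open 0.0933 grip 0.0
```

Call:
carry_out --targets '[{"x": 0.06, "y": 0.019, "z": 0, "ax": 0, "ay": 0, "az": -0.05, "hand": 100}, {"x": 0.12, "y": 0.038, "z": 0, "ax": 0, "ay": 0, "az": -0.1, "hand": 100}, {"x": 0.18, "y": 0.057, "z": 0, "ax": 0, "ay": 0, "az": -0.14, "hand": 100}, {"x": 0.18, "y": 0.057, "z": 0, "ax": 0, "ay": 0, "az": -0.14, "hand": 100}, {"x": 0.18, "y": 0.057, "z": 0, "ax": 0, "ay": 0, "az": -0.14, "hand": 100}]'

```text
t: 1.72
tool_pos: [0.4506, 0.0415, 0.4043]
orientation: [-2.091, -2.344, 0.002]
force: [0.1, -0.2, -0.3]
opening: 0.093
gripper_force: 0.0
```

Run:
```python
from h import *
im,d,c,p=shot('wrist','w1.png'); np.savez('w1.npz',im=im,d=d,c=c)
m=((c[...,2]>.055)&(c[...,2]<.1)).astype(np.uint8)
n,l,st,ce=cv2.connectedComponentsWithStats(m); 
for k in range(1,n):
    if st[k,4]>300: 
        P=c[l==k]; print(st[k],P.mean(0).round(4),cv2.minAreaRect(P[:,:2].astype(np.float32)*1000))
plan([.45,.045,.405],6.5)
```

```text
[ 258   87   44  184 4297] [0.4497 0.0513 0.0688] ((450.728759765625, 44.07991409301758), (39.51707458496094, 175.7245635986328), 6.826188087463379)
[ 468  201   81   74 3406] [0.6583 0.026  0.0861] ((667.1741943359375, 20.267372131347656), (64.77195739746094, 59.709007263183594), 88.27922821044922)
[404 385  27  23 450] [ 0.6352 -0.1853  0.0702] ((634.2613525390625, -190.58631896972656), (40.437530517578125, 12.318769454956055), 64.22600555419922)
t 1.77 tcp [0.4506 0.0408 0.4044] shift [ 0.0042 -0.0001 -0.0006] turn [-0.0009  0.0004 -0.001 ] F [-0.15 -0.3   0.74] M [-0.09 -0.08  0.03] open 0.0931 grip 0.0
```

View pics/w1.png

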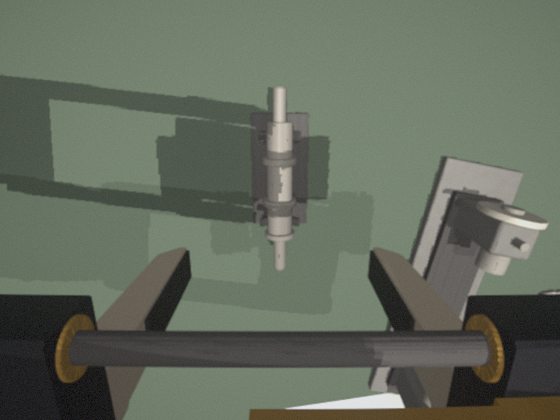

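The wrist view shows the spindle in its rest at col 279: plain tip at row 88, collars at rows 158 and 208, flange at row 237, plunger tip at row 268. The disc head is at the right (505,225). Next I refine the spindle's centre.

Run:
```python
from h import *
z=np.load('w1.npz'); c=z['c']; 
m=((c[...,2]>.05)&(c[...,2]<.1)); m[:, :245]=0; m[:,320:]=0; m[:80]=0; m[280:]=0
v,u=np.nonzero(m)
mid=[];
for r in range(92,262):
    P=c[r][m[r]]
    if len(P)>6:
        e=P[[0,-1]]; mid.append((r,*e.mean(0),np.linalg.norm(e[1]-e[0]),P[:,2].max()))
mid=np.array(mid); q=mid[:,1:3]
k=cv2.fitLine(q.astype(np.float32)[:,None],cv2.DIST_HUBER,0,1e-4,1e-4).ravel(); d=k[:2]*np.sign(k[1]); o=k[2:]
print('dir deg',np.degrees(np.arctan2(d[1],d[0])),'pt',o)
P=c[m]; s=(P[:,:2]-o)@d; print('s range',np.sort(s)[[0,3,-4,-1]])
hi=P[:,2]>.0735; h,b=np.histogram(s[hi],np.arange(-.1,.1,.004)); print([(round(x*1000),int(n)) for x,n in zip(b,h) if n])
for r in mid[::6]: print(int(r[0]),(((r[1:3]-o)@d)*1000).round(1),r[4:].round(4))
```

```text
dir deg 96.50388 pt [0.44816622 0.06459518]
s range [-0.10854119 -0.10739858  0.06711722  0.06721597]
[(-72, 56), (-68, 29), (-64, 2), (-60, 1), (-56, 2), (-52, 2), (-48, 6), (-44, 1), (-40, 72), (-36, 61), (-32, 3), (-28, 3), (-24, 2), (-20, 3), (-16, 5), (-12, 3), (-8, 4), (-4, 4), (0, 81), (4, 68), (12, 7), (16, 6), (20, 5), (24, 6), (28, 5), (32, 5), (36, 5)]
92 63.0 [0.0114 0.0683]
98 57.9 [0.0116 0.0681]
104 52.8 [0.012  0.0679]
110 47.7 [0.0117 0.0678]
116 42.5 [0.0116 0.0688]
122 37.3 [0.0223 0.074 ]
128 32.1 [0.0224 0.0739]
134 26.4 [0.0392 0.0733]
140 21.5 [0.0226 0.0741]
146 16.0 [0.0228 0.0736]
152 10.4 [0.023  0.0741]
158 5.5 [0.0301 0.0746]
164 0.5 [0.0263 0.0773]
170 -6.3 [0.0233 0.0734]
176 -12.1 [0.0234 0.0737]
182 -18.0 [0.0236 0.0735]
188 -23.9 [0.0237 0.0731]
194 -29.8 [0.0238 0.073 ]
200 -34.5 [0.0293 0.0738]
206 -38.5 [0.0252 0.0778]
212 -47.1 [0.0222 0.0735]
218 -55.0 [0.0383 0.073 ]
224 -60.7 [0.0383 0.0732]
230 -66.9 [0.0288 0.0725]
236 -70.8 [0.0273 0.0765]
242 -78.3 [0.0111 0.0681]
248 -85.2 [0.011  0.0674]
254 -91.8 [0.011  0.0671]
260 -97.9 [0.0112 0.0672]
```

Call:
carry_out --targets '[{"x": 0.004, "y": 0, "z": 0.05, "ax": 0, "ay": 0, "az": 0, "hand": 100}, {"x": 0.007, "y": 0, "z": 0.1, "ax": 0, "ay": 0, "az": 0, "hand": 100}, {"x": 0.007, "y": 0, "z": 0.145, "ax": 0, "ay": 0, "az": 0, "hand": 100}, {"x": 0.007, "y": 0, "z": 0.177, "ax": 0, "ay": 0, "az": 0, "hand": 60}, {"x": 0.007, "y": 0, "z": 0.177, "ax": 0, "ay": 0, "az": 0, "hand": 45}, {"x": 0.007, "y": 0, "z": 0.177, "ax": 0, "ay": 0, "az": 0, "hand": 35}]' --newtons 40

```text
t: 2.52
tool_pos: [0.4506, 0.0474, 0.2292]
orientation: [2.094, 2.34, 0.002]
force: [-0.4, -0.2, -0.1]
opening: 0.0676
gripper_force: 0.0
```

Run:
```python
from h import *
plan([.4501,.0479,.227],6.5)
```

```text
t 2.52 tcp [0.4506 0.0474 0.2292] shift [ 0.0005 -0.0004  0.0022] turn [ 0.0015  0.0003 -0.0024] F [-0.44 -0.15 -0.08] M [-0.04 -0.11  0.01] open 0.0676 grip 0.0
```

Call:
carry_out --targets '[{"x": 0.0, "y": 0, "z": 0.0, "ax": 0, "ay": 0, "az": 0, "hand": 20}, {"x": 0.0, "y": 0, "z": 0.0, "ax": 0, "ay": 0, "az": 0, "hand": 5}, {"x": 0.0, "y": 0, "z": 0.0, "ax": 0, "ay": 0, "az": 0, "hand": 0}, {"x": 0.0, "y": 0, "z": 0.0, "ax": 0, "ay": 0, "az": 0, "hand": 0}, {"x": 0.0, "y": 0, "z": 0.0, "ax": 0, "ay": 0, "az": 0, "hand": 0}, {"x": 0.0, "y": 0, "z": 0.0, "ax": 0, "ay": 0, "az": 0, "hand": 0}]' --newtons 40

```text
t: 3.28
tool_pos: [0.4497, 0.0485, 0.2277]
orientation: [-2.092, -2.343, 0.001]
force: [-5.2, 0.0, 5.7]
opening: 0.0227
gripper_force: 40.0
```

Run:
```python
from h import *
plan([.4501,.0479,.227],6.5)
```

```text
t 3.27 tcp [0.4497 0.0485 0.2277] shift [-0.0006  0.0003  0.0007] turn [-0.0011 -0.0001 -0.0003] F [-5.22  0.    5.68] M [-0.08  0.77  0.05] open 0.0227 grip 40.0
```

Call:
carry_out --targets '[{"x": 0.0, "y": 0, "z": -0.03, "ax": 0, "ay": 0, "az": 0, "hand": 0}, {"x": 0.0, "y": 0, "z": -0.06, "ax": 0, "ay": 0, "az": 0, "hand": 0}, {"x": 0.0, "y": 0, "z": -0.1, "ax": 0, "ay": 0, "az": 0, "hand": 0}, {"x": -0.03, "y": 0.02, "z": -0.13, "ax": 0, "ay": 0, "az": 0.04, "hand": 0}, {"x": -0.06, "y": 0.04, "z": -0.16, "ax": 0, "ay": 0, "az": 0.08, "hand": 0}, {"x": -0.09, "y": 0.055, "z": -0.19, "ax": 0, "ay": 0, "az": 0.13, "hand": 0}, {"x": -0.117, "y": 0.067, "z": -0.2, "ax": 0, "ay": 0, "az": 0.17, "hand": 0}, {"x": -0.117, "y": 0.067, "z": -0.2, "ax": 0, "ay": 0, "az": 0.17, "hand": 0}]' --newtons 50

```text
t: 4.28
tool_pos: [0.5305, -0.0618, 0.4277]
orientation: [2.286, 2.154, 0.0]
force: [-0.6, 0.4, -4.1]
opening: 0.0229
gripper_force: 50.0
```

Call:
carry_out --targets '[{"x": 0.0, "y": 0, "z": 0, "ax": 0, "ay": 0, "az": 0, "hand": 0}, {"x": 0.0, "y": 0, "z": 0, "ax": 0, "ay": 0, "az": 0, "hand": 0}]'

```text
t: 4.53
tool_pos: [0.5293, -0.0595, 0.4266]
orientation: [-2.281, -2.157, 0.001]
force: [-0.4, -0.2, -4.4]
opening: 0.0232
gripper_force: 50.0
```

Run:
```python
from h import *
plan([.53,-.06,.43],-3.3)
im,d,c,p=shot('wrist','w2.png'); np.savez('w2.npz',im=im,d=d,c=c)
```

```text
t 4.53 tcp [ 0.5293 -0.0595  0.4266] shift [-0.0005  0.0008 -0.0034] turn [-0.0019 -0.0005  0.0017] F [-0.39 -0.16 -4.44] M [-0.02 -0.11  0.03] open 0.0232 grip 50.0
```

View pics/w2.png

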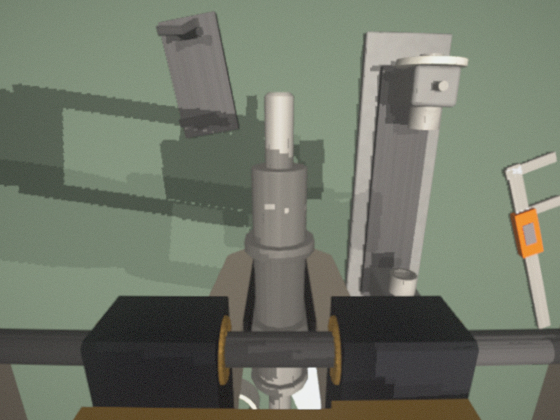

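The view shows the spindle held straight along col 279 (plain tip at row 95, collar at row 243). The empty rest is at top left. The stand is at the right, with the disc head cup mouth near (424,127) and the knob cup mouth near (403,275). Now to measure the heads.

Run:
```python
from h import *
z=np.load('w2.npz'); c=z['c']; d=z['d']
def line(P):
    k=cv2.fitLine(P.astype(np.float32)[:,None],cv2.DIST_HUBER,0,1e-4,1e-4).ravel(); v=k[:2]*np.sign(k[1]); return v,k[2:]
B=c[30:296,345:460]; Z=B[...,2]
# bed left edge per row: first col with z>.006
L=[];Rr=[]
for r in range(15,240):
    i=np.nonzero((Z[r]>.007)&(Z[r]<.02))[0]
    if len(i)>5: L.append(B[r,i[0],:2]); Rr.append(B[r,i[-1],:2])
for nm,E in(('L',L),('R',Rr)):
    v,o=line(np.array(E)); print(nm,np.degrees(np.arctan2(v[1],v[0])),o)
v,o=line(np.array(L)); a=np.degrees(np.arctan2(v[1],v[0])); n=np.array([v[1],-v[0]])
print('bench z',np.median(c[150:180,460:500,2]), 'bed z',np.median(Z[60:150,5:15][(Z[60:150,5:15]>.005)]))
for nm,(u0,u1,v0,v1) in {'disc':(380,475,50,140),'knob':(380,430,262,300)}.items():
    P=c[v0:v1,u0:u1].reshape(-1,3)
    for lo,hi in((.070,.0925),(.0925,.102)):
        Q=P[(P[:,2]>lo)&(P[:,2]<hi)]
        if len(Q)<10: continue
        s=(Q[:,:2]-o)@v; t=(Q[:,:2]-o)@n
        print(nm,lo,len(Q),'s',np.percentile(s,[0,2,50,98,100]).round(4),'t',np.percentile(t,[0,2,50,98,100]).round(4),'zmax',np.percentile(Q[:,2],[50,98]).round(4))
print('o',o,'v',v)
# held spindle axis
q=[]
for r in range(100,235,3):
    i=np.nonzero((d[r,230:330]<.22)&(d[r,230:330]>0))[0]+230
    if r<235 and len(i)>8: q.append(c[r,i[[0,-1]]].mean(0)); 
    if r%15==10: print(r,c[r,i[[0,-1]]].mean(0).round(4),c[r,i,2].max().round(4),len(i))
v2,_=line(np.array(q)[:,:2]); print('spindle dir',np.degrees(np.arctan2(v2[1],v2[0])))
```

```text
L 86.08401 [ 0.61736965 -0.04294592]
R 90.558365 [ 0.6989524  -0.04682966]
bench z 0.0007830638891505037 bed z 0.011662745492981463
disc 0.07 1311 s [0.034  0.0347 0.0523 0.0974 0.0984] t [0.015  0.0161 0.035  0.0573 0.0747] zmax [0.0865 0.0921]
disc 0.0925 1973 s [0.0544 0.0555 0.0746 0.0928 0.0944] t [0.0192 0.0236 0.0418 0.0638 0.07  ] zmax [0.0958 0.1011]
knob 0.07 674 s [-0.1444 -0.1384 -0.1253 -0.1156 -0.1149] t [0.0236 0.0246 0.0393 0.0602 0.0635] zmax [0.0855 0.0902]
o [ 0.61736965 -0.04294592] v [0.06829374 0.9976653 ]
100 [0.534  0.0215 0.2612] 0.2672 30
115 [0.5339 0.0156 0.2611] 0.2671 29
130 [0.5336 0.0096 0.2607] 0.2669 29
145 [0.5332 0.0036 0.2612] 0.2669 29
160 [ 0.5328 -0.0029  0.2599] 0.2667 29
175 [ 0.5328 -0.0091  0.2613] 0.2742 56
190 [ 0.5322 -0.0155  0.2616] 0.2725 55
205 [ 0.5316 -0.0225  0.2606] 0.2731 55
220 [ 0.5316 -0.0294  0.2609] 0.2727 53
spindle dir 87.02443
```

Call:
carry_out --targets '[{"x": -0.04, "y": 0.01, "z": 0, "ax": 0, "ay": 0, "az": 0, "hand": 0}, {"x": -0.075, "y": 0.02, "z": 0, "ax": 0, "ay": 0, "az": 0, "hand": 0}, {"x": -0.075, "y": 0.02, "z": 0, "ax": 0, "ay": 0, "az": 0, "hand": 0}, {"x": -0.075, "y": 0.02, "z": 0, "ax": 0, "ay": 0, "az": 0, "hand": 0}, {"x": -0.075, "y": 0.02, "z": 0, "ax": 0, "ay": 0, "az": 0, "hand": 0}]'

```text
t: 5.2
tool_pos: [0.5453, -0.1353, 0.4277]
orientation: [-2.282, -2.158, -0.0]
force: [0.2, 0.1, -3.9]
opening: 0.023
gripper_force: 50.0
```

Run:
```python
from h import *
plan([.55,-.135,.43],-3.3)
im,d,c,p=shot('wrist','w3.png'); np.savez('w3.npz',im=im,d=d,c=c)
```

```text
t 5.2 tcp [ 0.5453 -0.1353  0.4277] shift [ 0.0005  0.0047 -0.0023] turn [-0.0001 -0.0003  0.0018] F [ 0.22  0.07 -3.9 ] M [-0.02 -0.11  0.03] open 0.023 grip 50.0
```

View pics/w3.png

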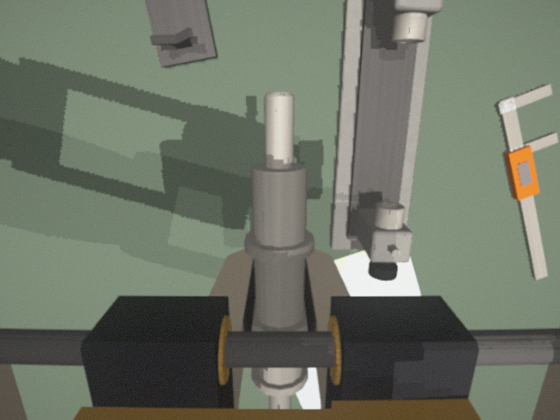

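The view shows both cups: the disc cup spans rows 12-40 at col 408 and the knob cup rows 205-228 at col 390. The knob head top is near (390,245) and the knob at (383,270). I fit the 28 mm cups as circles in cross-section.

Run:
```python
from h import *
from scipy.optimize import least_squares
for f,boxes in (('w2.npz',{'disc':(395,450,98,132),'knob':(380,425,265,297)}),('w3.npz',{'disc':(385,435,8,45),'knob':(370,410,198,232)})):
    c=np.load(f)['c']; a=np.radians(86.2); v=np.array([np.cos(a),np.sin(a)]); n=np.array([v[1],-v[0]]); o=np.array([.66,-.08])
    pts={}
    for nm,(u0,u1,v0,v1) in boxes.items():
        P=c[v0:v1,u0:u1].reshape(-1,3); P=P[(P[:,2]>.066)&(P[:,2]<.0925)]
        s=(P[:,:2]-o)@v; t=(P[:,:2]-o)@n
        h,b=np.histogram(s,np.arange(-.13,.13,.002)); e=[(round(x*1000),int(k)) for x,k in zip(b,h) if k>3]; print(f,nm,e)
        lo,hi=(np.percentile(s,1)+.001,np.percentile(s,1)+.017) if nm=='disc' else (np.percentile(s,99)-.017,np.percentile(s,99)-.001)
        k=(s>lo)&(s<hi)
        F=least_squares(lambda x:np.hypot(t[k]-x[0],P[k,2]-x[1])-.014,[np.median(t[k]),.075],loss='soft_l1',f_scale=.001)
        print('  mouth s',np.percentile(s,[.5,1,99,99.5]).round(4),'axis t,z',F.x.round(4),'res',np.median(abs(F.fun)).round(5),k.sum())
        sm=s[k].mean(); pts[nm]=o+v*sm+n*F.x[0]
    D=pts['disc']-pts['knob']; print('dir',np.degrees(np.arctan2(D[1],D[0])),pts)
c=np.load('w3.npz')['c']
L=[];
for r in range(30,225,2):
    i=np.nonzero((c[r,325:440,2]>.006)&(c[r,325:440,2]<.02))[0]
    L.append(c[r,325+i[0],:2])
k=cv2.fitLine(np.array(L,np.float32)[:,None],cv2.DIST_HUBER,0,1e-4,1e-4).ravel(); print('bed edge',np.degrees(np.arctan2(k[1],k[0])),k[2:])
```

```text
w2.npz disc [(68, 65), (70, 69), (72, 80), (74, 67), (76, 67), (78, 83), (80, 67), (82, 70), (84, 82), (86, 67), (88, 46), (90, 18), (92, 29), (94, 14)]
  mouth s [0.0683 0.0684 0.0948 0.0948] axis t,z [0.0004 0.0756] res 0.00041 574
w2.npz knob [(-108, 6), (-106, 12), (-104, 67), (-102, 56), (-100, 48), (-98, 46), (-96, 46), (-94, 54), (-92, 46), (-90, 79), (-88, 75), (-86, 71), (-84, 120), (-82, 71)]
  mouth s [-0.1079 -0.1066 -0.0813 -0.0812] axis t,z [-0.001  0.076] res 0.00064 501
dir 85.70416323177375 {'disc': array([ 0.66557298, -0.00268209]), 'knob': array([ 0.65308263, -0.16896011])}
w3.npz disc [(66, 28), (68, 136), (70, 107), (72, 87), (74, 82), (76, 86), (78, 88), (80, 82), (82, 91), (84, 88), (86, 115), (88, 130), (90, 29), (92, 12), (94, 5)]
  mouth s [0.0677 0.0678 0.0927 0.0935] axis t,z [0.0003 0.0758] res 0.00043 729
w3.npz knob [(-104, 37), (-102, 151), (-100, 59), (-98, 55), (-96, 59), (-94, 57), (-92, 54), (-90, 57), (-88, 66), (-86, 81), (-84, 93), (-82, 95)]
  mouth s [-0.1037 -0.1029 -0.0812 -0.0812] axis t,z [-0.0011  0.0757] res 0.00044 515
dir 85.72400125114133 {'disc': array([ 0.66537708, -0.00366829]), 'knob': array([ 0.65300268, -0.16916983])}
bed edge 86.09796 [ 0.61390764 -0.09137243]
```

```bash
cat >> h.py <<'E'
M=np.array([.6585,-.0865]); AX=85.8
def di(a): return np.array([np.cos(np.radians(a)),np.sin(np.radians(a))])
def wp(ball,yaw,comp,z=.2427):
    "ball centre at s=ball (mm) on cup axis, spindle yawed by yaw deg, plunger in by comp mm"
    o=M+di(AX)*ball/1e3+di(AX+yaw)*(87-comp+.6)/1e3
    plan([*o,z],AX+yaw-90)
E
python3 - <<'E'
from h import *
c=np.load('w3.npz')['c']; d=np.load('w3.npz')['d']
i=[c[r,272:286][(d[r,272:286]<.2)&(d[r,272:286]>0)] for r in range(85,105)]
T=np.concatenate([x for x in i if len(x)]); print('plain tip max along',((T[:,:2]-[.5453,-.1353])@di(86.8)).max())
wp(-64,12,0,.3027)
wp(-64,12,0)
E
```

```text
plain tip max along 0.08412250823833985
t 5.25 tcp [ 0.5454 -0.1353  0.4277] shift [0.077  0.0924 0.125 ] turn [-0.     -0.0002 -0.1919] F [-0.45 -0.32 -4.15] M [-0.05 -0.09  0.04] open 0.0226 grip 50.0
t 5.25 tcp [ 0.5454 -0.1353  0.4277] shift [0.077  0.0924 0.185 ] turn [-0.     -0.0002 -0.1919] F [-0.45 -0.32 -4.15] M [-0.05 -0.09  0.04] open 0.0226 grip 50.0
```

Call:
carry_out --targets '[{"x": 0.03, "y": 0.035, "z": 0.03, "ax": 0, "ay": 0, "az": -0.07, "hand": 0}, {"x": 0.055, "y": 0.07, "z": 0.06, "ax": 0, "ay": 0, "az": -0.14, "hand": 0}, {"x": 0.077, "y": 0.0924, "z": 0.09, "ax": 0, "ay": 0, "az": -0.192, "hand": 0}, {"x": 0.077, "y": 0.0924, "z": 0.12, "ax": 0, "ay": 0, "az": -0.192, "hand": 0}, {"x": 0.077, "y": 0.0924, "z": 0.125, "ax": 0, "ay": 0, "az": -0.192, "hand": 0}, {"x": 0.077, "y": 0.0924, "z": 0.125, "ax": 0, "ay": 0, "az": -0.192, "hand": 0}, {"x": 0.077, "y": 0.0924, "z": 0.125, "ax": 0, "ay": 0, "az": -0.192, "hand": 0}]'

```text
t: 6.12
tool_pos: [0.6425, -0.065, 0.305]
orientation: [2.065, 2.364, 0.003]
force: [0.0, 0.3, -4.3]
opening: 0.0229
gripper_force: 50.0
```

Run:
```python
from h import *
wp(-64,12,0)
shot('wrist','w4.png')
```

```text
t 6.12 tcp [ 0.6425 -0.065   0.305 ] shift [ 0.0016 -0.0006  0.0623] turn [ 0.0031  0.001  -0.0015] F [ 0.03  0.3  -4.32] M [ 0.01 -0.13  0.02] open 0.0229 grip 50.0
```

View pics/w4.png

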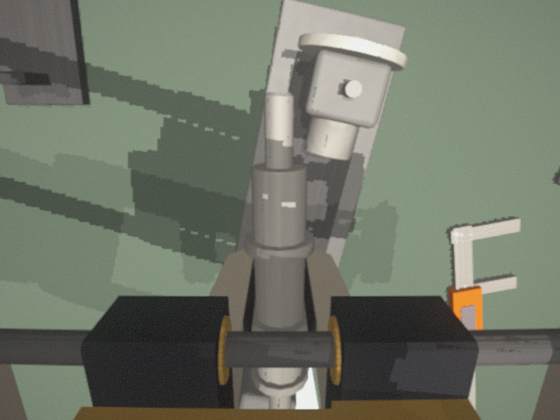

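The plain tip (col 279, row 95) passes clear to the left of the disc head. I'll descend.

Call:
carry_out --targets '[{"x": 0.0015, "y": 0, "z": 0.025, "ax": 0, "ay": 0, "az": 0, "hand": 0}, {"x": 0.0015, "y": 0, "z": 0.045, "ax": 0, "ay": 0, "az": 0, "hand": 0}, {"x": 0.0015, "y": 0, "z": 0.061, "ax": 0, "ay": 0, "az": 0, "hand": 0}, {"x": 0.0015, "y": 0, "z": 0.061, "ax": 0, "ay": 0, "az": 0, "hand": 0}, {"x": 0.0015, "y": 0, "z": 0.061, "ax": 0, "ay": 0, "az": 0, "hand": 0}, {"x": 0.0015, "y": 0, "z": 0.061, "ax": 0, "ay": 0, "az": 0, "hand": 0}]'

```text
t: 6.92
tool_pos: [0.6424, -0.0633, 0.2429]
orientation: [2.066, 2.365, 0.002]
force: [-1.1, 0.8, -3.4]
opening: 0.023
gripper_force: 50.0
```

Run:
```python
from h import *
wp(-64,12,0)
wp(-76,12,0)
wp(-81.5,12,3)
```

```text
t 6.92 tcp [ 0.6424 -0.0633  0.2429] shift [-0.0002 -0.0005  0.0002] turn [ 0.0018  0.0005 -0.0011] F [-1.11  0.83 -3.37] M [-0.05 -0.08 -0.05] open 0.023 grip 50.0
t 6.92 tcp [ 0.6424 -0.0633  0.2429] shift [-0.0119 -0.003   0.0002] turn [ 0.0018  0.0005 -0.0011] F [-1.11  0.83 -3.37] M [-0.05 -0.08 -0.05] open 0.023 grip 50.0
t 6.92 tcp [ 0.6424 -0.0633  0.2429] shift [-0.0203 -0.0041  0.0002] turn [ 0.0018  0.0005 -0.0011] F [-1.11  0.83 -3.37] M [-0.05 -0.08 -0.05] open 0.023 grip 50.0
```

Call:
carry_out --targets '[{"x": -0.006, "y": -0.0017, "z": 0, "ax": 0, "ay": 0, "az": 0, "hand": 0}, {"x": -0.012, "y": -0.003, "z": 0, "ax": 0, "ay": 0, "az": 0, "hand": 0}, {"x": -0.016, "y": -0.0038, "z": 0, "ax": 0, "ay": 0, "az": 0, "hand": 0}, {"x": -0.02, "y": -0.0041, "z": 0, "ax": 0, "ay": 0, "az": 0, "hand": 0}, {"x": -0.02, "y": -0.0041, "z": 0, "ax": 0, "ay": 0, "az": 0, "hand": 0}, {"x": -0.02, "y": -0.0041, "z": 0, "ax": 0, "ay": 0, "az": 0, "hand": 0}]'

```text
t: 7.68
tool_pos: [0.6407, -0.0832, 0.2419]
orientation: [2.066, 2.367, 0.001]
force: [1.2, 3.8, -3.5]
opening: 0.0226
gripper_force: 50.0
```

Run:
```python
from h import *
wp(-81.5,12,3)
wp(-81.5,12,10)
```

```text
t 7.67 tcp [ 0.6407 -0.0832  0.2419] shift [-0.0008  0.0003 -0.0008] turn [ 0.0004 -0.0003 -0.0008] F [ 1.25  3.85 -3.46] M [ 0.48 -0.31  0.12] open 0.0226 grip 50.0
t 7.67 tcp [ 0.6407 -0.0832  0.2419] shift [-0.0078  0.0003 -0.0008] turn [ 0.0004 -0.0003 -0.0008] F [ 1.25  3.85 -3.46] M [ 0.48 -0.31  0.12] open 0.0226 grip 50.0
```

Contact is at about 3.9 N, as predicted. I'll keep pushing along the spindle.

Call:
carry_out --targets '[{"x": -0.003, "y": 0.0002, "z": -0.0004, "ax": 0, "ay": 0, "az": 0, "hand": 0}, {"x": -0.006, "y": 0.0003, "z": -0.0007, "ax": 0, "ay": 0, "az": 0, "hand": 0}, {"x": -0.008, "y": 0.0003, "z": -0.0007, "ax": 0, "ay": 0, "az": 0, "hand": 0}, {"x": -0.008, "y": 0.0003, "z": -0.0007, "ax": 0, "ay": 0, "az": 0, "hand": 0}, {"x": -0.008, "y": 0.0003, "z": -0.0007, "ax": 0, "ay": 0, "az": 0, "hand": 0}]'

```text
t: 8.3
tool_pos: [0.6418, -0.0908, 0.2422]
orientation: [-2.065, -2.366, -0.001]
force: [0.4, 7.3, -3.4]
opening: 0.0228
gripper_force: 50.0
```

Run:
```python
from h import *
wp(-81.5,12,10)
wp(-81.5,12,18)
```

```text
t 8.3 tcp [ 0.6418 -0.0908  0.2422] shift [-0.0001  0.0001 -0.0005] turn [-0.0003 -0.0014 -0.0007] F [ 0.37  7.28 -3.4 ] M [ 1.16 -0.23  0.07] open 0.0228 grip 50.0
t 8.3 tcp [ 0.6418 -0.0908  0.2422] shift [-0.0081  0.0001 -0.0005] turn [-0.0003 -0.0014 -0.0007] F [ 0.37  7.28 -3.4 ] M [ 1.16 -0.23  0.07] open 0.0228 grip 50.0
```

Call:
carry_out --targets '[{"x": -0.003, "y": 0.0001, "z": -0.0003, "ax": 0, "ay": 0, "az": 0, "hand": 0}, {"x": -0.006, "y": 0.0001, "z": -0.0005, "ax": 0, "ay": 0, "az": 0, "hand": 0}, {"x": -0.008, "y": 0.0001, "z": -0.0005, "ax": 0, "ay": 0, "az": 0, "hand": 0}, {"x": -0.008, "y": 0.0001, "z": -0.0005, "ax": 0, "ay": 0, "az": 0, "hand": 0}, {"x": -0.008, "y": 0.0001, "z": -0.0005, "ax": 0, "ay": 0, "az": 0, "hand": 0}]' --newtons 60

```text
t: 8.93
tool_pos: [0.6429, -0.098, 0.2425]
orientation: [-2.064, -2.365, -0.002]
force: [1.5, 11.4, -2.9]
opening: 0.0226
gripper_force: 60.0
```

Run:
```python
from h import *
for a in (12,9,6,3,0): wp(-81.5,a,18)
```

```text
t 8.93 tcp [ 0.6429 -0.098   0.2425] shift [-0.0008  0.0001 -0.0002] turn [-0.0007 -0.0027 -0.0004] F [ 1.48 11.41 -2.86] M [ 1.75 -0.29  0.18] open 0.0226 grip 60.0
t 8.93 tcp [ 0.6429 -0.098   0.2425] shift [-0.0009  0.0037 -0.0002] turn [-0.0008 -0.0027  0.052 ] F [ 1.48 11.41 -2.86] M [ 1.75 -0.29  0.18] open 0.0226 grip 60.0
t 8.93 tcp [ 0.6429 -0.098   0.2425] shift [-0.0012  0.0073 -0.0002] turn [-0.0008 -0.0027  0.1043] F [ 1.48 11.41 -2.86] M [ 1.75 -0.29  0.18] open 0.0226 grip 60.0
t 8.93 tcp [ 0.6429 -0.098   0.2425] shift [-0.0017  0.0109 -0.0002] turn [-0.0009 -0.0027  0.1567] F [ 1.48 11.41 -2.86] M [ 1.75 -0.29  0.18] open 0.0226 grip 60.0
t 8.93 tcp [ 0.6429 -0.098   0.2425] shift [-0.0024  0.0145 -0.0002] turn [-0.001  -0.0027  0.2091] F [ 1.48 11.41 -2.86] M [ 1.75 -0.29  0.18] open 0.0226 grip 60.0
```

Call:
carry_out --targets '[{"x": -0.0008, "y": 0.0018, "z": 0, "ax": 0, "ay": 0, "az": 0.026, "hand": 0}, {"x": -0.0012, "y": 0.0036, "z": 0, "ax": 0, "ay": 0, "az": 0.052, "hand": 0}, {"x": -0.0015, "y": 0.0055, "z": 0, "ax": 0, "ay": 0, "az": 0.078, "hand": 0}, {"x": -0.0018, "y": 0.0073, "z": 0, "ax": 0, "ay": 0, "az": 0.104, "hand": 0}, {"x": -0.0018, "y": 0.0073, "z": 0, "ax": 0, "ay": 0, "az": 0.104, "hand": 0}, {"x": -0.0018, "y": 0.0073, "z": 0, "ax": 0, "ay": 0, "az": 0.104, "hand": 0}]'

```text
t: 9.68
tool_pos: [0.6504, -0.0986, 0.2425]
orientation: [-2.184, -2.255, -0.002]
force: [2.0, 12.0, -3.1]
opening: 0.0227
gripper_force: 60.0
```

Run:
```python
from h import *
for a in (6,3,0): wp(-81.5,a,18)
im,d,c,p=shot('wrist'); np.savez('w5.npz',im=im,d=d,c=c)
cv2.imwrite('pics/w5.png',cv2.resize(im[60:200,220:400],None,fx=4,fy=4))
```

```text
t 9.68 tcp [ 0.6504 -0.0986  0.2425] shift [ 0.0004 -0.0001 -0.0002] turn [-0.0009 -0.0028  0.0004] F [ 2.03 11.99 -3.09] M [ 1.75 -0.25  0.06] open 0.0227 grip 60.0
t 9.68 tcp [ 0.6504 -0.0986  0.2425] shift [ 0.0003  0.0036 -0.0002] turn [-0.001  -0.0028  0.0528] F [ 2.03 11.99 -3.09] M [ 1.75 -0.25  0.06] open 0.0227 grip 60.0
t 9.68 tcp [ 0.6504 -0.0986  0.2425] shift [ 0.      0.0072 -0.0002] turn [-0.0011 -0.0028  0.1052] F [ 2.03 11.99 -3.09] M [ 1.75 -0.25  0.06] open 0.0227 grip 60.0
```

View pics/w5.png

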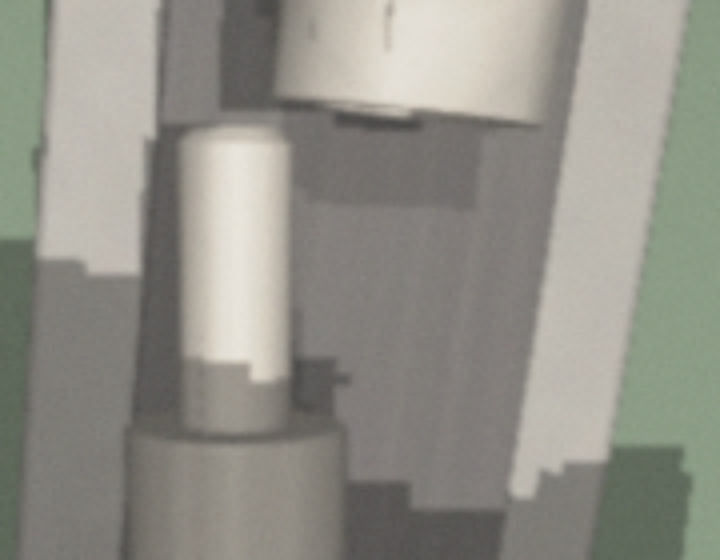

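The plain tip (end at crop row 125) is about 3 mm clear of the cup mouth (left edge at row 100, right edge at row 125). I'll swing it in line.

Call:
carry_out --targets '[{"x": 0.0, "y": 0.0018, "z": 0, "ax": 0, "ay": 0, "az": 0.026, "hand": 0}, {"x": 0.0, "y": 0.0036, "z": 0, "ax": 0, "ay": 0, "az": 0.053, "hand": 0}, {"x": -0.0002, "y": 0.0054, "z": 0, "ax": 0, "ay": 0, "az": 0.079, "hand": 0}, {"x": -0.0003, "y": 0.0072, "z": 0, "ax": 0, "ay": 0, "az": 0.105, "hand": 0}, {"x": -0.0003, "y": 0.0072, "z": 0, "ax": 0, "ay": 0, "az": 0.105, "hand": 0}, {"x": -0.0003, "y": 0.0072, "z": 0, "ax": 0, "ay": 0, "az": 0.105, "hand": 0}]'

```text
t: 10.48
tool_pos: [0.6577, -0.0987, 0.2425]
orientation: [-2.299, -2.137, -0.002]
force: [1.7, 11.5, -3.6]
opening: 0.0228
gripper_force: 60.0
```

Run:
```python
from h import *
wp(-81.5,0,18); wp(-81.5,0,5.5)
im,d,c,p=shot('wrist'); np.savez('w6.npz',im=im,d=d,c=c)
cv2.imwrite('pics/w6.png',cv2.resize(im[60:200,200:360],None,fx=4,fy=4))
```

```text
t 10.47 tcp [ 0.6577 -0.0987  0.2425] shift [ 0.0003 -0.0001 -0.0002] turn [-0.0009 -0.0027  0.0001] F [ 1.66 11.48 -3.61] M [ 1.8  -0.42  0.08] open 0.0228 grip 60.0
t 10.47 tcp [ 0.6577 -0.0987  0.2425] shift [ 0.0128 -0.0001 -0.0002] turn [-0.0009 -0.0027  0.0001] F [ 1.66 11.48 -3.61] M [ 1.8  -0.42  0.08] open 0.0228 grip 60.0
```

View pics/w6.png

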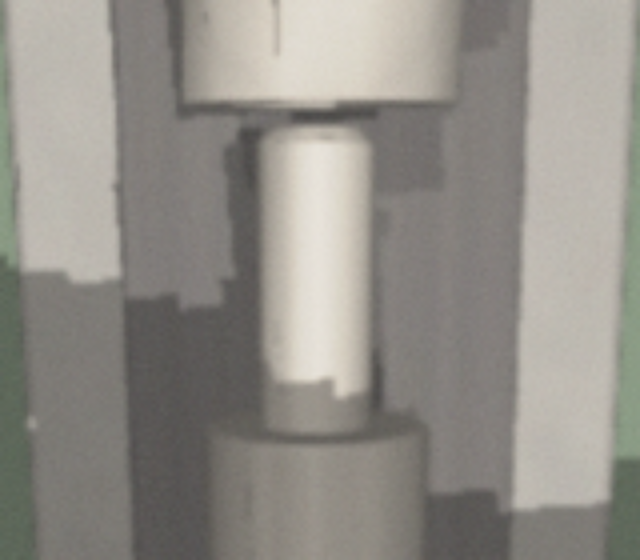

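The tip (cols 260-372, mid 316) is centred on the cup (182-458, mid 320). I'll let it out slowly.

Call:
carry_out --targets '[{"x": 0.002, "y": 0, "z": 0, "ax": 0, "ay": 0.001, "az": 0, "hand": 0}, {"x": 0.004, "y": 0, "z": 0, "ax": 0, "ay": 0.002, "az": 0, "hand": 0}, {"x": 0.006, "y": 0, "z": 0, "ax": 0, "ay": 0.002, "az": 0, "hand": 0}, {"x": 0.008, "y": 0, "z": 0, "ax": 0, "ay": 0.002, "az": 0, "hand": 0}, {"x": 0.009, "y": 0, "z": 0, "ax": 0, "ay": 0.002, "az": 0, "hand": 0}, {"x": 0.009, "y": 0, "z": 0, "ax": 0, "ay": 0.002, "az": 0, "hand": 0}]'

```text
t: 11.28
tool_pos: [0.6584, -0.0904, 0.2427]
orientation: [-2.3, -2.137, -0.003]
force: [1.8, 7.1, -3.6]
opening: 0.0224
gripper_force: 60.0
```

Run:
```python
from h import *
wp(-81.5,0,5.5)
```

```text
t 11.28 tcp [ 0.6584 -0.0904  0.2427] shift [ 0.0045 -0.0002  0.    ] turn [-0.0006 -0.0033 -0.0001] F [ 1.76  7.13 -3.61] M [ 1.09 -0.25  0.08] open 0.0224 grip 60.0
```

Call:
carry_out --targets '[{"x": 0.0015, "y": 0, "z": 0, "ax": 0, "ay": 0, "az": 0, "hand": 0}, {"x": 0.003, "y": 0, "z": 0, "ax": 0, "ay": 0, "az": 0, "hand": 0}, {"x": 0.0035, "y": 0, "z": 0, "ax": 0, "ay": 0, "az": 0, "hand": 0}, {"x": 0.0035, "y": 0, "z": 0, "ax": 0, "ay": 0, "az": 0, "hand": 0}, {"x": 0.0035, "y": 0, "z": 0, "ax": 0, "ay": 0, "az": 0, "hand": 0}]'

```text
t: 11.9
tool_pos: [0.6586, -0.0874, 0.2427]
orientation: [-2.3, -2.137, -0.003]
force: [0.0, 6.4, -2.4]
opening: 0.0224
gripper_force: 60.0
```

Run:
```python
from h import *
wp(-81.5,0,5.5)
```

```text
t 11.9 tcp [ 0.6586 -0.0874  0.2427] shift [ 0.0015 -0.0002  0.    ] turn [-0.0005 -0.0027 -0.0004] F [ 0.01  6.45 -2.37] M [ 0.86 -0.24  0.02] open 0.0224 grip 60.0
```

Call:
carry_out --targets '[{"x": 0.0005, "y": 0, "z": 0, "ax": 0, "ay": 0, "az": 0, "hand": 0}, {"x": 0.001, "y": 0, "z": 0, "ax": 0, "ay": 0, "az": 0, "hand": 0}, {"x": 0.0015, "y": 0, "z": 0, "ax": 0, "ay": 0, "az": 0, "hand": 0}, {"x": 0.0015, "y": 0, "z": 0, "ax": 0, "ay": 0, "az": 0, "hand": 0}, {"x": 0.0015, "y": 0, "z": 0, "ax": 0, "ay": 0, "az": 0, "hand": 0}]'

```text
t: 12.52
tool_pos: [0.6587, -0.086, 0.2428]
orientation: [-2.3, -2.137, -0.002]
force: [1.2, 4.7, -3.3]
opening: 0.0225
gripper_force: 60.0
```

Run:
```python
from h import *
wp(-81.5,0,5.5)
```

```text
t 12.53 tcp [ 0.6587 -0.086   0.2428] shift [ 0.0001 -0.0002  0.0001] turn [-0.0005 -0.0025 -0.0005] F [ 1.24  4.71 -3.34] M [ 0.78 -0.26  0.01] open 0.0225 grip 60.0
```

Call:
carry_out --targets '[{"x": 0.0004, "y": 0, "z": 0, "ax": 0, "ay": 0, "az": 0, "hand": 0}, {"x": 0.0008, "y": 0, "z": 0, "ax": 0, "ay": 0, "az": 0, "hand": 0}, {"x": 0.0008, "y": 0, "z": 0, "ax": 0, "ay": 0, "az": 0, "hand": 0}, {"x": 0.0008, "y": 0, "z": 0, "ax": 0, "ay": 0, "az": 0, "hand": 0}]'

```text
t: 13.02
tool_pos: [0.6588, -0.0855, 0.2429]
orientation: [-2.301, -2.137, -0.002]
force: [1.0, 4.3, -3.8]
opening: 0.0229
gripper_force: 60.0
```

Run:
```python
from h import *
wp(-81.5,0,5.5)
```

```text
t 13.03 tcp [ 0.6588 -0.0855  0.2429] shift [-0.0004 -0.0002  0.0002] turn [-0.0002 -0.0021 -0.0007] F [ 1.01  4.25 -3.84] M [ 0.68 -0.23  0.05] open 0.0229 grip 60.0
```

Call:
carry_out --targets '[{"x": 0.0004, "y": 0, "z": 0, "ax": 0, "ay": 0, "az": 0, "hand": 0}, {"x": 0.0008, "y": 0, "z": 0, "ax": 0, "ay": 0, "az": 0, "hand": 0}, {"x": 0.001, "y": 0, "z": 0, "ax": 0, "ay": 0, "az": 0, "hand": 0}, {"x": 0.001, "y": 0, "z": 0, "ax": 0, "ay": 0, "az": 0, "hand": 0}, {"x": 0.001, "y": 0, "z": 0, "ax": 0, "ay": 0, "az": 0, "hand": 0}]'

```text
t: 13.65
tool_pos: [0.6589, -0.085, 0.2429]
orientation: [-2.302, -2.137, -0.001]
force: [0.2, -3.2, -4.7]
opening: 0.0226
gripper_force: 60.0
```

Run:
```python
from h import *
wp(-81.5,0,5.5)
```

```text
t 13.65 tcp [ 0.6589 -0.085   0.2429] shift [-0.001  -0.0002  0.0002] turn [-0.     -0.0013 -0.001 ] F [ 0.19 -3.16 -4.68] M [-0.51 -0.12  0.11] open 0.0226 grip 60.0
```

The wrist force flipped to -3 N, so the plain tip is seated. I'll relax the grip, then open.

Call:
carry_out --targets '[{"x": -0.0003, "y": 0, "z": 0, "ax": 0, "ay": 0, "az": 0, "hand": 0}, {"x": -0.0004, "y": 0, "z": 0, "ax": 0, "ay": 0, "az": 0, "hand": 0}, {"x": -0.0004, "y": 0, "z": 0, "ax": 0, "ay": 0, "az": 0, "hand": 0}, {"x": -0.0004, "y": 0, "z": 0, "ax": 0, "ay": 0, "az": 0, "hand": 0}]' --newtons 5

```text
t: 14.15
tool_pos: [0.6589, -0.0849, 0.2431]
orientation: [-2.301, -2.137, -0.002]
force: [-0.2, -2.1, -2.7]
opening: 0.024
gripper_force: 5.0
```

Call:
carry_out --targets '[{"x": -0.0004, "y": 0, "z": 0, "ax": 0, "ay": 0, "az": 0, "hand": 30}, {"x": -0.0004, "y": 0, "z": 0, "ax": 0, "ay": 0, "az": 0, "hand": 40}, {"x": -0.0004, "y": 0, "z": 0, "ax": 0, "ay": 0, "az": 0, "hand": 60}, {"x": -0.0004, "y": 0, "z": 0, "ax": 0, "ay": 0, "az": 0, "hand": 80}, {"x": -0.0004, "y": 0, "z": 0, "ax": 0, "ay": 0, "az": 0, "hand": 80}]'

```text
t: 14.78
tool_pos: [0.6589, -0.0852, 0.243]
orientation: [-2.301, -2.137, -0.002]
force: [-0.6, -0.3, 0.5]
opening: 0.0625
gripper_force: 0.0
```

Run:
```python
from h import *
wp(-81.5,0,5.5)
im,d,c,p=shot('wrist','w7.png')
```

```text
t 14.78 tcp [ 0.6589 -0.0852  0.243 ] shift [-0.0007 -0.0003  0.0003] turn [ 0.     -0.0021 -0.0007] F [-0.56 -0.27  0.54] M [-0.02 -0.03 -0.01] open 0.0625 grip 0.0
```

View pics/w7.png

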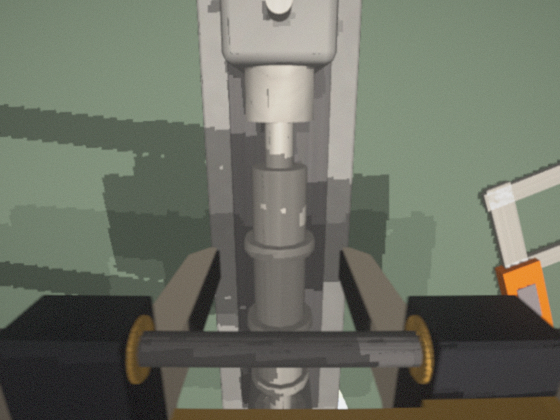

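The fingers are open and the spindle hangs by itself, its plain tip inside the cup (rod enters at (279,122)). I'll raise the gripper clear and check from above.

Call:
carry_out --targets '[{"x": 0, "y": 0, "z": 0, "ax": 0, "ay": 0, "az": 0, "hand": 100}, {"x": 0, "y": 0, "z": 0, "ax": 0, "ay": 0, "az": 0, "hand": 100}, {"x": 0, "y": 0, "z": -0.03, "ax": 0, "ay": 0, "az": 0, "hand": 100}, {"x": 0, "y": 0, "z": -0.07, "ax": 0, "ay": 0, "az": 0, "hand": 100}, {"x": 0, "y": 0, "z": -0.11, "ax": 0, "ay": 0, "az": 0, "hand": 100}, {"x": 0, "y": 0, "z": -0.15, "ax": 0, "ay": 0, "az": 0, "hand": 100}, {"x": 0, "y": 0, "z": -0.15, "ax": 0, "ay": 0, "az": 0, "hand": 100}, {"x": 0, "y": 0, "z": -0.15, "ax": 0, "ay": 0, "az": 0, "hand": 100}]'

```text
t: 15.82
tool_pos: [0.6587, -0.0856, 0.3923]
orientation: [-2.301, -2.136, -0.002]
force: [0.0, -0.6, -1.1]
opening: 0.0934
gripper_force: 0.0
```

Run:
```python
from h import *
im,d,c,p=shot('wrist','w8.png')
for r in range(60,330,12):
    P=c[r,240:320]; P=P[(P[:,2]>.062)&(P[:,2]<.12)]
    if len(P): 
        s=(P[:,:2].mean(0)-M)@di(AX); t=(P[[0,-1],:2].mean(0)-M)@di(AX-90); print(r,'s',s.round(3),'t',t.round(4),'top',P[:,2].max().round(4),len(P))
```

```text
60 s 0.11 t 0.0007 top 0.1094 54
72 s 0.102 t 0.0008 top 0.0979 54
84 s 0.093 t 0.0013 top 0.0903 35
96 s 0.085 t 0.0008 top 0.0913 34
108 s 0.075 t 0.0007 top 0.0906 34
120 s 0.066 t 0.0008 top 0.083 14
132 s 0.056 t 0.0008 top 0.0823 28
144 s 0.047 t 0.0008 top 0.0886 28
156 s 0.037 t 0.0007 top 0.0884 28
168 s 0.027 t 0.0011 top 0.0888 31
180 s 0.017 t 0.0007 top 0.092 28
192 s 0.007 t 0.0012 top 0.0878 26
204 s -0.004 t 0.0012 top 0.0878 27
216 s -0.015 t 0.0012 top 0.0888 35
228 s -0.026 t 0.0011 top 0.0882 27
240 s -0.037 t 0.0012 top 0.0885 27
252 s -0.049 t 0.0016 top 0.0889 32
264 s -0.063 t 0.0011 top 0.0823 13
276 s -0.076 t 0.0011 top 0.0821 29
288 s -0.087 t 0.0016 top 0.0904 40
300 s -0.095 t 0.0009 top 0.0908 43
312 s -0.103 t 0.0011 top 0.0976 43
324 s -0.115 t 0.001 top 0.1081 43
```

View pics/w8.png

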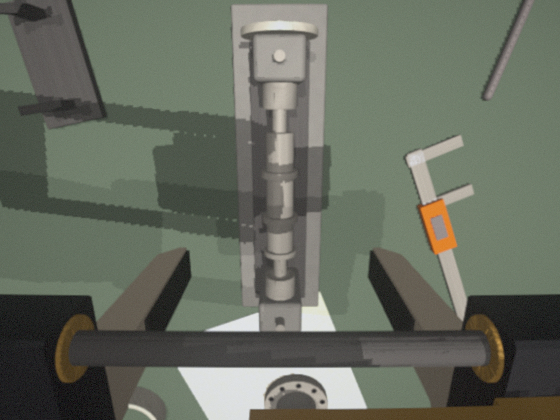

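The spindle sits level and coaxial between the cups (col 279, cup at row 95 to cup at row 285). Nothing else touches it, so I'll hand in.

```bash
python3 -c "
from plant import robot
print(robot.close_job())"
```

```text
the job is handed in; nothing more can be done
None
```

The spindle is seated level between the two cups, held by its own spring with the gripper clear. No wrist reading while pushing the plunger was above about 12 N, and the job is handed in; no verdict came back.

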